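# Spin the encoder disc and brake it on its zero line

### The arm

A 6-joint arm with a two-finger parallel gripper is mounted at the origin on the work surface. World frame = base frame: x ahead of the robot, y to its left, z up, the work surface at z = 0. Lengths are in mm, angles in rad, forces in N, time in s.
With the tool pointing down it reaches from about 325 to 750 mm from the base axis. Payload 7.6 kg.
Tool frame: the origin (TCP) lies midway between the tips of the shut fingers; the grasp point (between the pads) lies 19 mm behind it; z points along the fingers, y is the line along which they close (so a half turn about z gives the same grasp; the last joint's range is limited). The gripper opens to 85 mm and grips with 20 to 120 N. Pads are 22 mm wide; open, the fingers measure 114 mm over their backs; the gripper's body (76 mm by 85 mm) begins 54 mm behind the grasp point. The pads swing forward as they close: fully open they stand 13 mm farther back than shut.
Start: joints at [1.24, 0.052, 1.401, -0, 1.689, -0.07], TCP at [135.356, 507.272, 231.323] pointing down, gripper open.
Joint ranges: [-2.9, 2.9], [-0.91, 2.17], [0.12, 2.37], [-1.06, 4.2], [0.26, 2.73], [-2.93, 2.93]. Speed limits (rad/s): [2.57, 2.57, 3.01, 3.14, 3.14, 3.14].

### API

Orientations are given as a unit quaternion [x, y, z, w].
In Python, from station import env gives the robot as it stands.
- The arm moves only by the shell command python3 -m creep 'ROWS' [FORCE]. ROWS is JSON, a list of rows, each a list of 7 numbers: the opening, from 0 (shut) to 1 (fully open), then the shift along the world's x, y, z in m, then the turn, a rotation vector about the world's x, y, z in degrees. In form: [[claw, tx, ty, tz, rx, ry, rz], ...]. A call has exactly 10 rows; each row is the pose to reach, as a shift and turn from the pose commanded when the call began; what a row does not reach only later rows make up. A row lasts 1/8 s, in which the tool goes at most 62.5 mm and 10.7 degrees, less where a joint would pass 70% of its speed; a pose out of reach is approached as far as the arm can. A call with a gripper value outside its range is refused whole. The fingers move at their own pace and stop on an object; FORCE is the grip in N (left out, the last holds). Time passes only in rows, so rows that repeat a pose let the fingers close, or fill a call up. It gives the time, the measured TCP pose, the force, the opening and the grip force at its end, in the units of the state.
- env.observe(): the state, without advancing time (a new reading comes with each control period).
- env.read_camera(name): name is "scene" or "side" or "wrist"; returns (picture, depth): 480x640x3 uint8, red, green, blue; 480x640 float32, mm along the optical axis (not along the pixel's ray), 0 where there is no reading.
- env.calibration(name): a dict with "fov_y" (degrees; the focal length in pixels is half the picture's height over the tangent of half this angle, whatever the lens; pixels are square), "cx", "cy" (the principal point, pixels), "camera_from_world" (4x4, takes a point from world to camera coordinates). Camera axes: x right, y down, z forward; pixel columns grow to the right and rows downward; lengths in mm; the calibration is good to about 2 mm. A picture is of the moment at which its call begins: read the wrist's pose just before it. calibration takes no time and is no camera call; for the wrist camera it gives the pose at the moment of the call.
- env.job_done(): hands the job in; it is judged then, once.
The state is a dict: "time": time; "joint_positions": joint angles; "joint_velocities": joint speeds; "joint_efforts": joint torques, N m; "eef_pos": TCP position; "tcp_rot": TCP orientation; "contact_force": force on the tool from outside, world axes, zero at the start; "moment": the same for the moment, N m; "opening": opening from 0.0 (shut) to 1.0 (fully open); "finger_force": force on a finger pad.
Only numpy, scipy, OpenCV 4.12 (cv2) and the standard library are available. Lean on these libraries where they do the work, as an engineer would, in place of code of your own. Each camera call takes 0.05 s, during which the arm holds its last target. There are 200 camera calls.

### The job

Set the encoder on the test jig to its zero: flick the yellow peg with a fingertip so that the black disc spins freely counter-clockwise (the way of its painted arrow), and let the orange line run past the pointer at least once untouched, so that the encoder sees its index. On a later pass, brake the disc by pressing a fingertip gently on its flat face, so that it stops at the first try with the end of the line within the green band; once it is running, leave the peg alone and do not let the disc come to rest anywhere else. Finish still holding the disc still with the fingertip on its face, without having shifted the jig or anything else on the bench.

Things in the scene. Friction and masses are not known exactly. Their poses are not given: they have to be found in the camera images.
- jig: encoder test jig, 3 kg, loose on four rubber feet: aluminium base plate 230 x 200 mm, its top 17 mm above the bench, with the round encoder body in its middle that carries the disc. Origin: on the bench under the disc's axis; z up; x points from the axis to the pointer.
- rotor (a joint): angle of the disc about its upright axis, rad: 0 and every whole turn when the orange line is at the pointer; grows counter-clockwise from above (painted arrow) and counts on past whole turns. Starts at rest between -5.8 and -1.5. Nearly free bearing: left alone it loses half its speed in about 4 to 7 s and stops in the end; a light press on the face stops it almost at once.
- disc: black disc, white ticks at its edge: 190 mm across, 8 mm thick, about 0.55 kg; its flat, level upper face is 70 mm above the bench. Origin: on the axis at bench height; x along the orange line. A silver hub, 36 mm across, stands 12 mm above the face. From 60 to 93 mm from the axis the face is clear of hub and peg: brake there.
- line_end (a point): point on the orange zero line (5 mm wide, radial, 30 to 93 mm from the axis) near its outer end, 88 mm from the axis, on the disc's upper face. It turns with the disc.
- pointer (a point): point fixed to the jig, 88 mm from the axis, at the height of the disc's face: line_end must come to rest here. Just outside the disc's edge stands the white index bracket, top level with the face, with a black pointer stroke amid a green band that shows the tolerance, about 10 mm to either side.
- peg: the upright yellow finger peg fixed on the disc's face, 52 mm from the axis, straight across from the orange line: 12 mm in diameter, 20 mm tall. Origin: middle of its foot, on the disc's face. Push it sideways, counter-clockwise, to set the disc spinning.
- spool: bystander: solder spool with green flanges, 60 mm in diameter, 50 mm tall; origin under its centre
- jar: bystander: amber glass flux jar with white cap, 58 mm in diameter, 72 mm tall; origin under its centre
- tin: bystander: small round tin with red lid, 55 mm in diameter, 23 mm tall; origin under its centre
- scissors: bystander: scissors with tan handles, 190 mm long, lying flat along their x; origin on the bench at the pivot
- meter: bystander: black hand meter, 125 x 62 x 26 mm, long side along its x; origin under its centre
- driver: bystander: screwdriver lying along its x; origin on the bench under it
- tray: bystander: flat black open tray, 170 x 100 x 18 mm; origin under its centre

How it is judged (in metres and radians):
On the way, in this order (a step that is already met when the one before it is completed fails the run):
1. the disc spins counter-clockwise at 1.2 rad/s or more with nothing touching it (velocity of joint rotor above 1.2 rad/s and contact force between the arm and disc below 0.05 N and contact force between the arm and peg below 0.05 N), for 0.2 s.
2. running freely, the line has gone past the pointer and on by more than 0.7 of a turn (value of joint rotor above 4.5 rad and velocity of joint rotor above 0.1 rad/s and contact force between the arm and disc below 0.05 N).
3. the disc is stopped by a fingertip on its face with the line in the green band (horizontal distance between line_end and pointer below 0.01 m and velocity of joint rotor between -0.05 and 0.05 rad/s and contact force between the fingers and disc above 0.5 N), for 0.2 s.
At the end, for the whole second after the job is handed in: The disc is at rest after at least one free pass of the pointer, the outer end of its line within 10 mm of the pointer, a fingertip pressing on its face with 0.5 N or more and holding it through the last second, the jig within 10 mm of where it stood (all of step 3 and value of joint rotor above 5.5 rad and distance of jig from where it was at the start of the episode below 0.01 m); the arm keeps its last pose, push and grip.
It fails at once if the peg is touched after the line has gone past the pointer (value of joint rotor above 1 rad and contact force between the arm and peg above 0.2 N).
It fails at once if once running, the disc stops with the line outside the band (value of joint rotor above 1 rad and velocity of joint rotor between -0.05 and 0.05 rad/s and horizontal distance between line_end and pointer above 0.012 m).
It fails at once if the disc is pressed hard (over 40 N) (contact force between the arm and disc above 40 N).
It fails at once if the jig is shifted or lifted by more than 10 mm (distance of jig from where it was at the start of the episode above 0.01 m).
It fails at once if a bystander is moved by more than 15 mm (distance of any of spool, jar, tin, scissors, meter, driver, tray from where it was at the start of the episode above 0.015 m).
It also fails if it takes over 58 s, if anything falls off the work surface, if the arm or the gripper's body presses on something with over 40 N, if the wrist force passes 120 N, or if a joint passes its speed limit or range.

## Working session

There is one attempt and no reset: what is moved stays moved. The work goes in short steps, Python scripts to look and compute and a shell command to move; the robot and the scene stay as the last step left them, time stands still between calls to the robot, and variables do not carry over. Pictures are saved under pics/ and viewed, at most 10 in all, crops included, and the job is handed in when it is done.

```bash
ls; mkdir -p pics; cat > h.py <<'E'
import numpy as np,cv2
from station import env
def cal(n):
    c=env.calibration(n); f=240/np.tan(np.radians(c["fov_y"])/2)
    return f,c["cx"],c["cy"],np.array(c["camera_from_world"])
def ray(c,u,v,z):
    f,cx,cy,T=c; W=np.linalg.inv(T); d=W[:3,:3]@np.array([(u-cx)/f,(v-cy)/f,1]); o=W[:3,3]
    return o+d*(z-o[2])/d[2]
def proj(c,p):
    f,cx,cy,T=c; q=T[:3,:3]@np.asarray(p,float)+T[:3,3]; return f*q[0]/q[2]+cx,f*q[1]/q[2]+cy
E
python3 - <<'E'
from h import *
s=env.observe(); print({k:np.round(v,3) for k,v in s.items()})
for n in("scene","side","wrist"):
    p,d=env.read_camera(n); cv2.imwrite(f"pics/{n}0.png",p[:,:,::-1])
    c=cal(n); print(n,np.round(c[0]),np.round(np.linalg.inv(c[3])[:3],2).tolist(), env.calibration(n).keys())
a=[cv2.imread(f"pics/{n}0.png") for n in("scene","side")]
cv2.imwrite("pics/both.png",cv2.resize(np.vstack(a),None,fx=.625,fy=.625))
E
```

```text
pics
{'time': np.float64(0.0), 'joint_positions': array([ 1.24 ,  0.053,  1.402,  0.   ,  1.689, -0.07 ]), 'joint_velocities': array([ 0.001, -0.001,  0.002, -0.001,  0.001,  0.001]), 'joint_efforts': array([ 1.0000e-03, -3.8168e+01, -3.6018e+01, -0.0000e+00,  6.0000e-03,
       -0.0000e+00]), 'eef_pos': array([135.246, 506.982, 230.497]), 'tcp_rot': array([ 0.13 ,  0.992, -0.001, -0.   ]), 'contact_force': array([0.113, 0.642, 0.333]), 'moment': array([0.045, 0.028, 0.012]), 'finger_force': np.float64(0.0), 'opening': np.float64(0.995)}
scene 497.0 [[-0.45, 0.67, -0.59, 1289.58], [0.89, 0.35, -0.29, 362.12], [0.01, -0.66, -0.75, 997.5]] dict_keys(['fov_y', 'cx', 'cy', 'camera_from_world'])
side 475.0 [[0.69, -0.39, 0.61, -71.04], [-0.72, -0.39, 0.57, -590.67], [0.01, -0.83, -0.56, 667.78]] dict_keys(['fov_y', 'cx', 'cy', 'camera_from_world'])
wrist 395.0 [[0.26, 0.92, 0.3, 56.69], [0.97, -0.24, -0.08, 529.0], [-0.0, 0.31, -0.95, 372.93]] dict_keys(['fov_y', 'cx', 'cy', 'camera_from_world'])
```

View pics/both.png

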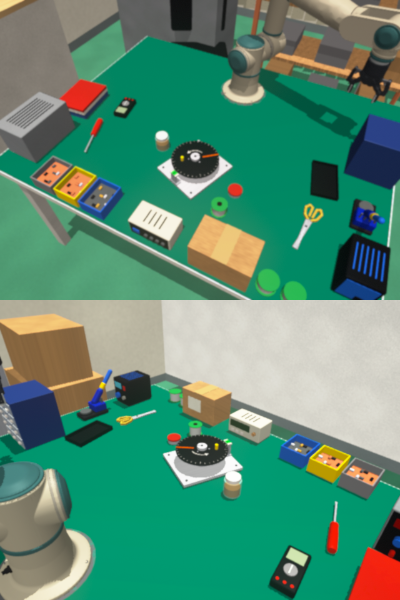

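The picture shows the jig at about (312,256) in the scene view and (322,250) in the side view, with the jar, tin and spool close to it. I'll crop both in on the jig.

```bash
python3 - <<'E'
from h import *
a=cv2.imread("pics/scene0.png")[195:325,235:405]; b=cv2.imread("pics/side0.png")[190:320,245:415]
cv2.imwrite("pics/crop.png",np.hstack([cv2.resize(x,(400,306),interpolation=cv2.INTER_CUBIC) for x in(a,b)]))
for n,u,v in(("scene",312,250),("side",322,240)): print(n,ray(cal(n),u,v,70).round())
E
```

```text
scene [571.  12.  70.]
side [571.   6.  70.]
```

View pics/crop.png

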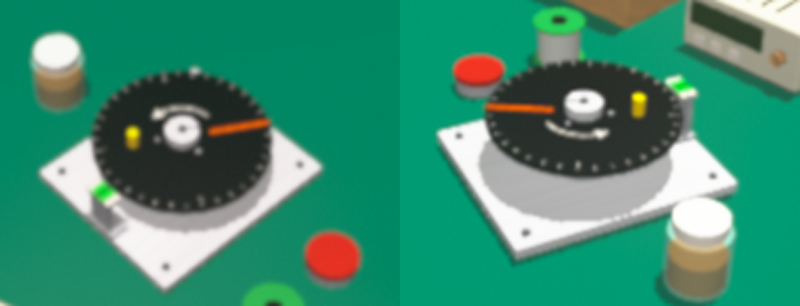

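```bash
cat >> h.py <<'E'
def pts(n,img,C=None,R=140):
    """world positions of orange, yellow, green, black-disc blobs near C"""
    c=cal(n); hsv=cv2.cvtColor(img,cv2.COLOR_RGB2HSV); out={}
    for k,lo,hi,z in(("orange",(5,150,120),(14,255,255),70),("yellow",(23,150,100),(33,255,255),80),("green",(50,200,150),(70,255,255),70)):
        m=cv2.inRange(hsv,lo,hi); v,u=np.nonzero(m)
        if len(u)==0: continue
        P=np.array([ray(c,a,b,z) for a,b in zip(u,v)])
        if C is not None: P=P[np.hypot(*(P[:,:2]-C).T)<R]
        if len(P): out[k]=P[:,:2]
    return out
E
python3 - <<'E'
from h import *
C=np.array([571,9])
for n in("scene","side"):
    o=pts(n,cv2.imread(f"pics/{n}0.png")[:,:,::-1].copy(),C)
    for k,P in o.items():
        m=P.mean(0); print(n,k,len(P),m.round(1),np.hypot(*(m-C)).round(1),np.degrees(np.arctan2(*(m-C)[::-1])).round(1))
for u,v in((104,190),(268,124),(183,141)): print(ray(cal("scene"),235+u/2.353,195+v/2.353,70).round(1))
for u,v in((681,86),(487,107),(583,117)): print(ray(cal("side"),245+(u-400)/2.353,190+v/2.353,70).round(1))
E
```

```text
scene orange 88 [538.9  62.6] 62.5 121.0
scene yellow 51 [609.3 -26.3] 52.1 -42.7
scene green 16 [679.4 -21.8] 112.7 -15.9
side orange 99 [544.1  65.4] 62.5 115.5
side yellow 68 [615.7 -24.3] 55.8 -36.7
side green 13 [683.4 -23.8] 117.0 -16.3
[678.  -20.7  70. ]
[521.8  89.3  70. ]
[584.1  20.5  70. ]
[680.8 -25.5  70. ]
[520.1  83.1  70. ]
[572.6   6.   70. ]
```

```bash
python3 -m creep '[[0,0.05,-0.05,0.02,0,0,-3],[0,0.1,-0.1,0.02,0,0,-6],[0,0.14,-0.15,0.02,0,0,-9],[0,0.18,-0.2,0.02,0,0,-12],[0,0.22,-0.25,0.02,0,0,-15],[0,0.26,-0.3,0.02,0,0,-18],[0,0.3,-0.35,0.02,0,0,-21],[0,0.34,-0.39,0.02,0,0,-25],[0,0.38,-0.43,0.02,0,0,-25],[0,0.4,-0.47,0.02,0,0,-25]]' 40
python3 - <<'E'
from h import *
C=np.array([579,15])
s=env.observe(); print(s["time"],s["eef_pos"].round(1),s["tcp_rot"].round(3),s["opening"].round(3))
c=cal("wrist"); p,d=env.read_camera("wrist"); cv2.imwrite("pics/w1.png",p[:,:,::-1])
print(proj(c,(579,15,70)))
E
```

```text
time: 1.4
eef_pos: [536.5, 35.6, 250.7]
tcp_rot: [0.342, 0.94, -0.0, -0.0]
contact_force: [0.6, 1.2, 0.5]
opening: 0.0
finger_force: 0.0Traceback (most recent call last):
  File "<stdin>", line 3, in <module>
AttributeError: 'float' object has no attribute 'round'
```

```bash
python3 - <<'E'
from h import *
s=env.observe(); print(s["time"],np.round(s["eef_pos"],1))
c=cal("wrist"); p,d=env.read_camera("wrist"); cv2.imwrite("pics/w1.png",p[:,:,::-1])
print(proj(c,(579,15,70)))
o=pts("wrist",p,np.array([579,15]))
for k,P in o.items(): print(k,len(P),P.mean(0).round(1))
E
```

```text
1.4 [536.5  35.6 250.7]
(np.float64(338.3787152245641), np.float64(267.2225380303184))
orange 34 [536.8  58.5]
yellow 284 [537.5  59.2]
green 99 [682.6 -24. ]
```

View pics/w1.png

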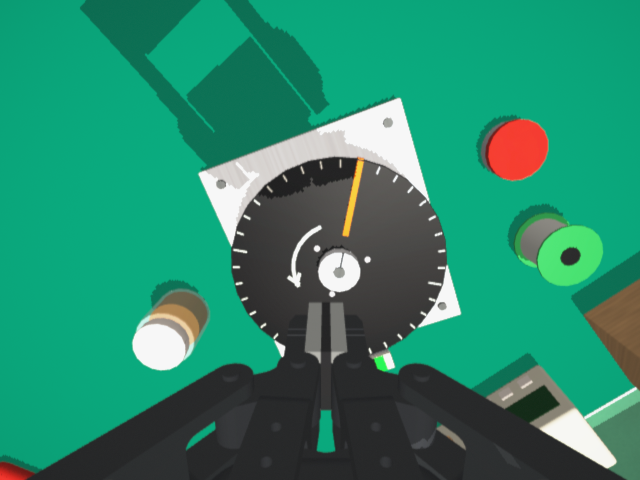

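The wrist view shows the hub centre at (339,271), the line from (346,236) to (360,159), and the green band at (381,363). The peg is hidden behind the fingers.

```bash
python3 - <<'E'
from h import *
c=cal("wrist"); p=cv2.imread("pics/w1.png")
h=ray(c,339,271,82)[:2]
v=cv2.inRange(p,(0,0,0),(75,75,75)); 
# disc edges left/right/top by eye
E=[ray(c,*q,70)[:2] for q in((231,262),(447,262),(339,156))]
A=np.array([[2*x,2*y,1] for x,y in E]); s=np.linalg.solve(A,[x@x for x in E]); print("circle",s[:2],np.sqrt(s[2]+s[:2]@s[:2]))
print("hub",h)
a,b=ray(c,346,236,70)[:2],ray(c,360,159,70)[:2]
g=ray(c,381,363,70)[:2]
for C in(h,s[:2]):
  for n,q in(("in",a),("out",b),("green",g)):
    print(n,q.round(1),np.hypot(*(q-C)).round(1),np.degrees(np.arctan2(*(q-C)[::-1])).round(1))
E
```

```text
circle [579.71507176   9.7983062 ] 94.18029002598966
hub [579.54924418   9.60895336]
in [562.6  31.8] 27.9 127.3
out [519.9  81.3] 93.2 129.8
green [682.2 -22.9] 107.7 -17.6
in [562.6  31.8] 27.9 127.8
out [519.9  81.3] 93.2 129.9
green [682.2 -22.9] 107.6 -17.7
```

```bash
python3 -m creep '[[0,-0.005,0.007,-0.03,0,0,0],[0,-0.01,0.015,-0.07,0,0,0],[0,-0.014,0.022,-0.11,0,0,0],[0,-0.014,0.022,-0.14,0,0,0],[0,-0.014,0.022,-0.16,0,0,0],[0,-0.014,0.022,-0.17,0,0,0],[0,-0.014,0.022,-0.175,0,0,0],[0,-0.014,0.022,-0.176,0,0,0],[0,-0.014,0.022,-0.176,0,0,0],[0,-0.014,0.022,-0.176,0,0,0]]'
python3 -m creep '[[0,0,0,-0.001,0,0,0],[0,0,0,-0.002,0,0,0],[0,0,0,-0.003,0,0,0],[0,0,0,-0.004,0,0,0],[0,0,0,-0.0045,0,0,0],[0,0,0,-0.005,0,0,0],[0,0,0,-0.005,0,0,0],[0,0,0,-0.005,0,0,0],[0,0,0,-0.005,0,0,0],[0,0,0,-0.005,0,0,0]]'
```

```text
time: 2.7
eef_pos: [521.7, 59.3, 75.9]
tcp_rot: [0.342, 0.94, 0.0, 0.001]
contact_force: [0.0, -0.0, -0.9]
opening: -0.001
finger_force: 0.0
time: 3.95
eef_pos: [521.4, 59.3, 70.3]
tcp_rot: [0.342, 0.94, 0.0, 0.0]
contact_force: [-0.0, 0.6, 0.1]
opening: -0.009
finger_force: 0.0
```

```bash
python3 -m creep '[[0,0,0,-0.001,0,0,0],[0,0,0,-0.001,0,0,0],[0,0,0,-0.002,0,0,0],[0,0,0,-0.002,0,0,0],[0,0,0,-0.002,0,0,0],[0,0,0,-0.002,0,0,0],[0,0,0,-0.002,0,0,0],[0,0,0,-0.002,0,0,0],[0,0,0,-0.002,0,0,0],[0,0,0,-0.002,0,0,0]]'
python3 -m creep '[[0,0,0,-0.001,0,0,0],[0,0,0,-0.001,0,0,0],[0,0,0,-0.001,0,0,0],[0,0,0,-0.001,0,0,0],[0,0,0,-0.001,0,0,0],[0,0,0,-0.001,0,0,0],[0,0,0,-0.001,0,0,0],[0,0,0,-0.001,0,0,0],[0,0,0,-0.001,0,0,0],[0,0,0,-0.001,0,0,0]]'
```

```text
time: 5.2
eef_pos: [521.9, 59.8, 70.0]
tcp_rot: [0.341, 0.94, 0.001, 0.001]
contact_force: [-3.3, 3.2, 10.6]
opening: -0.003
finger_force: 5.3
time: 6.45
eef_pos: [522.3, 60.2, 70.0]
tcp_rot: [0.341, 0.94, 0.001, 0.001]
contact_force: [-5.7, 3.9, 15.4]
opening: 0.001
finger_force: 7.8
```

```bash
python3 -m creep '[[0,0,0,0.02,0,0,0],[0,0,0,0.045,0,0,0],[0,0.01,-0.02,0.053,0,0,-3],[0,0.03,-0.05,0.053,0,0,-7],[0,0.05,-0.085,0.053,0,0,-12],[0,0.06,-0.101,0.053,0,0,-15],[0,0.06,-0.101,0.053,0,0,-15],[0,0.06,-0.101,0.053,0,0,-15],[0,0.06,-0.101,0.053,0,0,-15],[0,0.06,-0.101,0.053,0,0,-15]]'
cat >> h.py <<'E'
C=np.array([579.6,9.7]); PT=-17.7
def look(n,save=None):
    s=env.observe()["time"]; p,d=env.read_camera(n)
    if save: cv2.imwrite(save,p[:,:,::-1])
    o=pts(n,p,C,130); r={"t":s}
    for k,P in o.items():
        q=P-C; R=np.hypot(*q.T); q=q[(R<98) if k!="green" else (R>98)]
        if len(q)>3: m=q.mean(0); r[k]=(len(q),round(np.hypot(*m),1),round(np.degrees(np.arctan2(m[1],m[0])),1))
    return r
E
python3 - <<'E'
from h import *
print(look("scene","pics/s2.png"));print(look("side","pics/d2.png"))
a=cv2.imread("pics/s2.png")[180:340,220:420]; b=cv2.imread("pics/d2.png")[170:330,230:430]
cv2.imwrite("pics/c2.png",np.hstack([cv2.resize(x,(400,320),interpolation=cv2.INTER_CUBIC) for x in(a,b)]))
E
```

```text
time: 7.7
eef_pos: [581.2, -41.0, 120.5]
tcp_rot: [0.461, 0.888, 0.0, 0.0]
contact_force: [0.3, -0.3, -0.2]
opening: -0.003
finger_force: 0.0
{'t': 7.7, 'orange': (83, np.float64(65.8), np.float64(141.6)), 'yellow': (52, np.float64(47.0), np.float64(-33.3)), 'green': (15, np.float64(105.0), np.float64(-17.4))}
{'t': 7.75, 'orange': (106, np.float64(62.9), np.float64(140.9)), 'yellow': (41, np.float64(49.7), np.float64(-37.1)), 'green': (12, np.float64(108.6), np.float64(-17.9))}
```

View pics/c2.png

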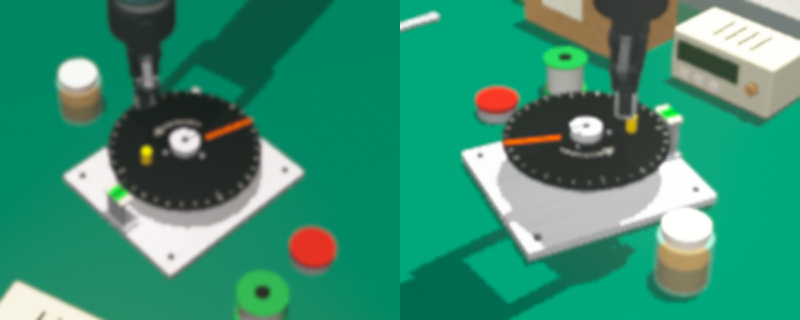

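The crops show that the disc has turned about 12° from the press test, since the line is now at about 141°. The fingers hang clear behind the peg. I'll check whether the disc is still creeping.

```bash
python3 - <<'E'
from h import *
print(look("scene"))
for i in range(4): r=look("scene")
print(r, look("side"))
E
```

```text
{'t': 7.8, 'orange': (86, np.float64(64.2), np.float64(142.5)), 'yellow': (55, np.float64(47.3), np.float64(-31.6)), 'green': (16, np.float64(104.7), np.float64(-17.5))}
{'t': 8.0, 'orange': (84, np.float64(65.4), np.float64(144.3)), 'yellow': (57, np.float64(47.2), np.float64(-30.1)), 'green': (16, np.float64(104.7), np.float64(-17.5))} {'t': 8.05, 'orange': (101, np.float64(62.2), np.float64(143.8)), 'yellow': (36, np.float64(48.3), np.float64(-36.4)), 'green': (12, np.float64(108.6), np.float64(-17.9))}
```

```bash
python3 -m creep '[[0,0,0,-0.025,0,0,0],[0,0.0037,-0.0003,-0.043,0,0,8],[0,0.0109,0.001,-0.043,0,0,16],[0,0.0186,0.0035,-0.043,0,0,24],[0,0.0259,0.0073,-0.043,0,0,32],[0,0.0324,0.0121,-0.043,0,0,38],[0,0.0393,0.0194,-0.043,0,0,44],[0,0.0454,0.0294,-0.043,0,0,50],[0,0.0494,0.0419,-0.043,0,0,54],[0,0.0501,0.0559,-0.043,0,0,60]]'
python3 -m creep '[[0,0,0,0.01,0,0,0],[0,0,0,0.035,0,0,0],[0,-0.02,-0.001,0.045,0,0,0],[0,-0.05,-0.002,0.045,0,0,0],[0,-0.08,-0.003,0.045,0,0,0],[0,-0.11,-0.0045,0.045,0,0,0],[0,-0.13,-0.0045,0.04,0,0,0],[0,-0.13,-0.0045,0.02,0,0,0],[0,-0.13,-0.0045,0.005,0,0,0],[0,-0.13,-0.0045,0.001,0,0,0]]'
python3 - <<'E'
from h import *
for i in range(3):
    print(look("scene"));print(look("side"))
E
```

```text
time: 9.35
eef_pos: [631.6, 14.4, 77.2]
tcp_rot: [-0.046, 0.999, 0.0, -0.0]
contact_force: [-0.1, -0.5, -0.0]
opening: 0.0
finger_force: 0.0
time: 10.6
eef_pos: [501.1, 9.4, 77.5]
tcp_rot: [-0.043, 0.999, 0.0, -0.001]
contact_force: [0.4, 0.4, 0.5]
opening: -0.001
finger_force: 0.0
{'t': 10.6, 'orange': (91, np.float64(57.8), np.float64(-23.6)), 'yellow': (52, np.float64(56.7), np.float64(149.5)), 'green': (15, np.float64(105.0), np.float64(-17.4))}
{'t': 10.65, 'orange': (88, np.float64(60.5), np.float64(-18.2)), 'green': (13, np.float64(109.0), np.float64(-17.9))}
{'t': 10.7, 'orange': (95, np.float64(59.6), np.float64(-13.4)), 'yellow': (52, np.float64(56.7), np.float64(158.7)), 'green': (16, np.float64(104.7), np.float64(-17.5))}
{'t': 10.75, 'orange': (84, np.float64(60.9), np.float64(-8.5)), 'green': (13, np.float64(109.0), np.float64(-17.9))}
{'t': 10.8, 'orange': (95, np.float64(62.0), np.float64(-3.8)), 'yellow': (50, np.float64(56.0), np.float64(167.5)), 'green': (16, np.float64(104.7), np.float64(-17.5))}
{'t': 10.85, 'orange': (87, np.float64(61.5), np.float64(0.7)), 'yellow': (28, np.float64(48.3), np.float64(173.8)), 'green': (12, np.float64(108.6), np.float64(-17.9))}
```

```bash
python3 -m creep '[[0,0,0,0,0,0,0],[0,0,0,0,0,0,0],[0,0,0,0,0,0,0],[0,0,0,0,0,0,0],[0,0,0,0,0,0,0],[0,0,0,0,0,0,0],[0,0,0,0,0,0,0],[0,0,0,0,0,0,0],[0,0,0,0,0,0,0],[0,0,0,0,0,0,0]]' | head -2
python3 - <<'E'
from h import *
for i in range(3):
    for n in("scene","side"): r=look(n); print(n,r["t"],r.get("orange"),r.get("yellow"))
E
```

```text
time: 12.15
eef_pos: [501.5, 9.7, 78.3]
scene 12.15 (90, np.float64(66.4), np.float64(108.2)) (51, np.float64(47.2), np.float64(-73.7))
side 12.2 None (72, np.float64(48.3), np.float64(-61.6))
scene 12.25 (77, np.float64(66.3), np.float64(115.1)) (51, np.float64(46.8), np.float64(-63.8))
side 12.3 (26, np.float64(88.1), np.float64(118.4)) (66, np.float64(49.1), np.float64(-52.9))
scene 12.35 (89, np.float64(66.4), np.float64(122.8)) (53, np.float64(46.7), np.float64(-55.0))
side 12.4 (37, np.float64(84.6), np.float64(125.9)) (71, np.float64(49.7), np.float64(-45.4))
```

```bash
python3 -m creep '[[0,0,0,0,0,0,0],[0,0,0,0,0,0,0],[0,0,0,0,0,0,0],[0,0,0,0,0,0,0],[0,0,0,0,0,0,0],[0,0,0,0,0,0,0],[0,0,0,0,0,0,0],[0,0,0,0,0,0,0],[0,0,0,0,0,0,0],[0,0,0,0,0,0,0]]' | head -2
python3 - <<'E'
from h import *
for i in range(3):
    for n in("scene",): r=look(n); print(n,r["t"],r.get("orange"),r.get("yellow"))
E
python3 -m creep '[[0,0,0,0,0,0,0],[0,0,0,0,0,0,0],[0,0,0,0,0,0,0],[0,0,0,0,0,0,0],[0,0,0,0,0,0,0],[0,0,0,0,0,0,0],[0,0,0,0,0,0,0],[0,0,0,0,0,0,0],[0,0,0,0,0,0,0],[0,0,0,0,0,0,0]]' | head -2
python3 - <<'E'
from h import *
for i in range(3):
    for n in("scene","side"): r=look(n); print(n,r["t"],r.get("orange"),r.get("yellow"),r.get("green"))
E
```

```text
time: 13.7
eef_pos: [501.4, 9.7, 78.3]
scene 13.7 (75, np.float64(59.6), np.float64(-143.4)) (52, np.float64(53.9), np.float64(47.1))
scene 13.75 (73, np.float64(58.7), np.float64(-140.3)) (55, np.float64(54.0), np.float64(50.2))
scene 13.8 (72, np.float64(58.4), np.float64(-136.7)) (55, np.float64(53.8), np.float64(53.3))
time: 15.1
eef_pos: [501.5, 9.7, 78.3]
scene 15.1 (89, np.float64(55.4), np.float64(-52.9)) (52, np.float64(57.6), np.float64(124.5)) (16, np.float64(104.7), np.float64(-17.5))
side 15.15 (97, np.float64(60.0), np.float64(-48.5)) None (13, np.float64(109.0), np.float64(-17.9))
scene 15.2 (89, np.float64(56.2), np.float64(-47.0)) (51, np.float64(57.4), np.float64(129.7)) (15, np.float64(105.0), np.float64(-17.4))
side 15.25 (98, np.float64(61.2), np.float64(-43.0)) None (13, np.float64(109.0), np.float64(-17.9))
scene 15.3 (91, np.float64(56.9), np.float64(-41.4)) (51, np.float64(57.6), np.float64(134.8)) (16, np.float64(104.7), np.float64(-17.5))
side 15.35 (98, np.float64(61.5), np.float64(-37.5)) None (12, np.float64(108.6), np.float64(-17.9))
```

```bash
python3 -m creep '[[0,0,0,0,0,0,0],[0,0,0,-0.005,0,0,0],[0,0,0,-0.01,0,0,0],[0,0,0,-0.01,0,0,0],[0,0,0,-0.01,0,0,0],[0,0,0,-0.01,0,0,0],[0,0,0,-0.01,0,0,0],[0,0,0,-0.01,0,0,0],[0,0,0,-0.01,0,0,0],[0,0,0,-0.01,0,0,0]]'
python3 - <<'E'
from h import *
for i in range(2):
    for n in("scene","side"): r=look(n,f"pics/{n}9.png"); print(n,r["t"],r.get("orange"),r.get("green"))
a=cv2.imread("pics/scene9.png")[180:340,220:420]; b=cv2.imread("pics/side9.png")[170:330,230:430]
cv2.imwrite("pics/c9.png",np.hstack([cv2.resize(x,(400,320),interpolation=cv2.INTER_CUBIC) for x in(a,b)]))
E
```

```text
time: 16.65
eef_pos: [501.6, 9.5, 70.0]
tcp_rot: [-0.044, 0.999, -0.0, 0.0]
contact_force: [-7.4, -1.3, 13.9]
opening: 0.002
finger_force: 7.1
scene 16.65 (97, np.float64(58.7), np.float64(-17.9)) (14, np.float64(105.4), np.float64(-17.4))
side 16.7 (92, np.float64(60.7), np.float64(-17.7)) (13, np.float64(109.0), np.float64(-17.9))
scene 16.75 (97, np.float64(58.7), np.float64(-17.9)) (14, np.float64(105.4), np.float64(-17.4))
side 16.8 (92, np.float64(60.7), np.float64(-17.7)) (13, np.float64(109.0), np.float64(-17.9))
```

View pics/c9.png

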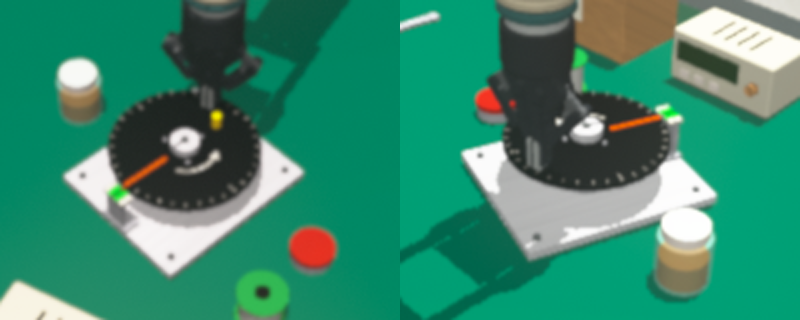

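The line has stopped at the pointer in both views, within 0.5° of the green band's centre. The fingertip is still pressing on the face with about 14 N.

```bash
python3 -c "
from station import env
print(env.job_done())"
```

```text
the job is handed in; nothing more can be done
None
```

I handed the job in with the disc braked at the first try on the pass after its free one. Its line is within about 0.5° of the green band's centre, the fingertip is pressing on its face with about 14 N, and the jig shows no shift in the camera views.

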